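Ring the counter bell and show a hose fitting to the inspection camera

TASK

Ring the counter bell by pressing its plunger right down to its stop, to tell the inspector a part is coming. Then take the long straight hose fitting out of the black tray, leaving the other fittings lying where they are, and hold it up in front of the inspection camera on the stand: the open end of its hex nut squarely facing the lens, centred on the lens's line of sight and 100 mm from it. Finish holding it there in the air, still and gripped, without knocking the camera.

Things in the scene. Friction and masses are not known exactly. Their poses are not given: they have to be found in the camera images.
- plunger (a joint): plunger of the counter bell, a sprung slide: 0 = up at rest, 0.007 = pressed down to its stop (m). It pushes back with about 1.6 N at first and 4.4 N at the stop, and springs up again when released
- plunger_top (a point): centre of the flat top of the bell's plunger, a brass knob 20 mm across, 66 mm above the counter at rest. It sits on a steel dome 82 mm across and 49 mm high on a black foot; the bell is fixed to the counter and stands upright on the left of the counter. It is pressed straight down
- tray: black open tray fixed to the counter, 300 mm (x) by 290 mm (y), walls 40 mm high and 4 mm thick, floor 4 mm thick; origin under its centre, z up. Four plain metal fittings lie on its floor, one in each quarter, in any order
- fitting: the long straight hose fitting, bare metal, loose, 0.17 to 0.28 kg, lying in the tray with its axis 16 to 18 mm above the tray floor, nut pointing away from the robot within about 45 degrees. Origin on its axis, mid-length (centre of mass within 10 mm); x towards the nut. x -48 to 8 mm: round ferrule, diameter 32; to 22 mm: neck, diameter 20; to 48 mm: hex nut, 32 across flats, 37 over corners
- fitting_mouth (a point): centre of the open end face of the fitting's hex nut (48 mm along x from the fitting's origin); the end that must face the lens. Axes as the fitting's
- elbow: another fitting in the tray: a bent one, ferrule and hex nut with a 45 degree bend, about 90 mm long, up to 37 mm high; not to be taken. Origin on its ferrule's axis
- tee: another fitting in the tray: a tee with three hex nuts, about 66 by 55 mm, up to 37 mm high; not to be taken. Origin where its arms meet
- adapter: another fitting in the tray: a short straight adapter, 54 mm long, with a hex in the middle; not to be taken. Origin at its centre
- stand: fixed stand of the camera, far left on the counter: foot 120 x 140 x 14 mm, a 20 mm post 440 mm high (20 mm along its x from the origin, about 95 mm behind the lens). Origin under the foot, z up; the camera looks to its -x
- lens (a point): centre of the front glass of the inspection camera: a white box 66 x 52 x 48 mm with a black barrel 40 mm across, on the stand. x points from the glass back into the camera along the line of sight, and up by 0.45 rad: the camera looks along -x, roughly towards the robot and down. y is level. 0.31 to 0.40 m above the counter; it slides on its post if pushed with over 25 N
- view_point (a point): the point on the lens's line of sight 100 mm in front of the glass, where the centre of the nut's open end must be held. Axes as the lens's: the fitting's x axis is to lie along this x axis
Not all that is in view belongs to the job. Leave any green, red or turquoise look-alike of the part that bears plunger alone.

How it is judged:
On the way, in this order (a step that is already met when the one before it is completed fails the run):
1. the bell's plunger is pressed down to its stop (value of joint plunger above 0.006 m), for 0.06 s.
2. the plunger is let up again, and the long straight fitting is lifted clear of the tray in the gripper (value of joint plunger below 0.002 m and height (world z) of fitting above 0.1 m and contact force between fitting and the fingers above 1 N), for 0.2 s.
At the end, for the whole second after the job is handed in: Fitting held still in the fingers in the air, clear of stand and tray: centre of the nut's open end within 25 mm of the point 100 mm before the lens, axis within 0.22 rad of the line of sight, nut towards the lens. Plunger up, other fittings within 40 mm of their start, lens unmoved within 10 mm (distance of lens from where it was at the start of the episode below 0.01 m and distance between fitting_mouth and view_point below 0.025 m and angle between the x axis of fitting and the x axis of lens, either way round below 0.22 rad and x of fitting in the frame of lens below -0.11 m and height (world z) of fitting above 0.15 m and contact force between fitting and the fingers above 1 N and contact force between fitting and stand below 0.2 N and contact force between fitting and tray below 0.2 N and linear speed of fitting below 0.02 m/s and value of joint plunger below 0.002 m and distance of each of elbow, tee, adapter from where it was at the start of the episode below 0.04 m); the arm keeps its last pose, push and grip.
It fails at once if the camera is knocked: the lens shifts by more than 10 mm (distance of lens from where it was at the start of the episode above 0.01 m).
It fails at once if another fitting is shifted by more than 40 mm (distance of any of elbow, tee, adapter from where it was at the start of the episode above 0.04 m).
It also fails if it takes over 51 s, if anything falls off the work surface, if the arm or the gripper's body presses on something with over 40 N, if the wrist force passes 120 N, or if a joint passes its speed limit or range.

ROBOT

A 7-joint arm with a two-finger parallel gripper is mounted at the origin on the work surface. World frame = base frame: x ahead of the robot, y to its left, z up, the work surface at z = 0. Lengths are in m, angles in rad, forces in N, time in s.
With the tool pointing down it reaches from about 0.4 to 0.75 m from the base axis. Payload 19.5 kg.
Tool frame: the origin (TCP) lies at the very end of the fingers, on their centre line; the grasp point (between the pads) lies 19 mm behind it; z points along the fingers, y is the line along which they close (so a half turn about z gives the same grasp; the last joint's range is limited). The gripper opens to 85 mm and grips with 20 to 120 N. Pads are 22 mm wide; open, the fingers measure 114 mm over their backs; the gripper's body (76 mm by 85 mm) begins 54 mm behind the grasp point. The pads swing forward as they close: fully open they stand 13 mm farther back than shut.
Start: joints at [1.198, 0.707, -0.028, 1.485, 0.022, 0.951, -0.075], TCP at [0.187, -0.544, 0.194] pointing down, gripper open.
Joint ranges: [-2.71, 2.71], [-0.32, 2.16], [-1.57, 1.52], [0, 2.45], [-1.46, 4.6], [0, 2.02], [-2.83, 2.83]. Speed limits (rad/s): [1.89, 1.89, 2.57, 2.57, 3.01, 3.01, 3.01].

INTERFACE

Orientations are given as a 3x3 rotation matrix whose columns are the frame's x, y, z axes.
In Python, from cell import r gives the robot as it stands.
- The arm moves only by the tool play_rows, never from a script. Its argument "motion" is a list of rows, each an object with "gripper": the finger opening in cm, from 0 to 8.54; "dp": the shift along the tool's x, y, z in cm, a list of three; "turn": the turn, a rotation vector about the tool's x, y, z in rad, a list of three. A call has 1 to 8 rows; each row is the pose to reach, as a shift and turn from the pose commanded when the call began, along the tool's axes at that moment; what a row does not reach only later rows make up. A row lasts 1/10 s, in which the tool goes at most 50 mm and 8.59 degrees, less where a joint would pass 70% of its speed; a pose out of reach is approached as far as the arm can. A call with a gripper value outside its range is refused whole. The fingers move at their own pace and stop on an object; "squeeze" is the grip in N (left out, the last holds). Time passes only in rows, so rows that repeat a pose let the fingers close. It gives the time, the measured TCP pose, the force, the opening and the grip force at its end, in the units of the state.
- r.state(): the state, without advancing time (a new reading comes with each control period).
- r.get_image(name): name is "scene" or "top" or "wrist"; returns a dict with "img" (420x560x3 uint8, red, green, blue), "intrinsics" (3x3 intrinsics, pixels), "k1" (the pictures are not rectified: a ray, as slopes to the right and down, at radius r is drawn at 1 + k1 r^2 times it, then the intrinsics apply), "R" (3x3) and "t" (3): a world point X has camera coordinates R X + t. Camera axes: x right, y down, z forward; pixel columns grow to the right and rows downward; lengths in m; the calibration is good to about 2 mm. A picture is of the moment at which its call begins. There is no depth.
- r.sign_off(): hands the job in; it is judged then, once.
The state is a dict: "time": time; "joint_positions": joint angles; "joint_vel": joint speeds; "joint_torque": joint torques, N m; "ee_pos": TCP position; "eef_rot": TCP orientation; "force": force on the tool from outside, world axes, zero at the start; "ft_torque": the same for the moment, N m; "opening": opening from 0.0 (shut) to 1.0 (fully open); "gripper_force": force on a finger pad.
Only numpy, scipy, OpenCV 4.12 (cv2) and the standard library are available. Lean on these libraries where they do the work, as an engineer would, in place of code of your own. Each camera call takes 0.05 s, during which the arm holds its last target. There are 200 camera calls.

## Working session

There is one attempt and no reset: what is moved stays moved. The work goes in short steps, Python scripts to look and compute and a tool call to move; the robot and the scene stay as the last step left them, time stands still between calls to the robot, and variables do not carry over. Pictures are saved under pics/ and viewed, at most 10 in all, crops included, and the job is handed in when it is done.

Besides the shell and the picture viewer there is one more tool, called after "Emit:" as name([rows], argument=value, ...), one row to a line, values as JSON. play_rows: Moves the arm, as the interface text tells. Its arguments: {"type":"object","properties":{"motion":{"type":"array","items":{"type":"object","properties":{"gripper":{"type":"number"},"dp":{"type":"array","items":{"type":"number"}},"turn":{"type":"array","items":{"type":"number"}}}}},"squeeze":{"type":"number"}},"required":["motion"]}

```bash
ls; mkdir -p pics; python3 - <<'E'
from cell import r
import cv2,numpy as np,pickle
s=r.state();print({k:np.round(v,3).tolist() for k,v in s.items()})
d={}
for n in("scene","top","wrist"):
    d[n]=r.get_image(n);cv2.imwrite(f"pics/{n}0.png",d[n]["img"][:,:,::-1])
    print(n,d[n]["intrinsics"],d[n]["k1"],d[n]["R"],d[n]["t"],-np.array(d[n]["R"]).T@d[n]["t"])
pickle.dump(d,open("d0.pkl","wb"))
E
```

```text
pics
{'time': 0.0, 'joint_positions': [1.198, 0.707, -0.028, 1.485, 0.022, 0.951, -0.076], 'joint_vel': [-0.0, -0.0, -0.001, -0.001, 0.001, -0.001, -0.001], 'joint_torque': [0.001, -88.322, 1.234, -23.617, 0.017, 0.006, -0.0], 'ee_pos': [0.187, -0.544, 0.194], 'eef_rot': [[0.946, 0.325, -0.0], [0.325, -0.946, 0.001], [-0.0, -0.001, -1.0]], 'force': [0.977, 0.222, 0.109], 'ft_torque': [-0.013, -0.028, 0.006], 'gripper_force': 0.0, 'opening': 0.998}
scene [[525.68535844   0.         281.44984298]
 [  0.         525.68535844 213.38888857]
 [  0.           0.           1.        ]] -0.16971691434246058 [[ 0.84892227  0.52849    -0.00541264]
 [ 0.39869214 -0.64708158 -0.64986922]
 [-0.3469518   0.54953048 -0.76002678]] [-0.49295505 -0.03173844  1.6028258 ] [ 0.98723769 -0.64081717  1.1948965 ]
top [[484.50364212   0.         274.31109497]
 [  0.         484.50364212 215.93223759]
 [  0.           0.           1.        ]] -0.15080859868812102 [[-0.01162887 -0.99992934  0.00246811]
 [-0.97813491  0.01086277 -0.20768752]
 [ 0.20764603 -0.00482932 -0.97819211]] [0.08437548 0.56169746 1.57885375] [0.22255437 0.08589272 1.66087159]
wrist [[340.3976634    0.         277.67787302]
 [  0.         340.3976634  213.82826485]
 [  0.           0.           1.        ]] -0.023094325138657675 [[ 3.24094282e-01 -9.46024602e-01 -5.91116286e-04]
 [-9.01084687e-01 -3.08888697e-01  3.04358605e-01]
 [-2.88113317e-01 -9.81082377e-02 -9.52557342e-01]] [-0.57496557 -0.03862709  0.38016613] [ 0.26106769 -0.51856561  0.37354665]
```

View pics/scene0.png

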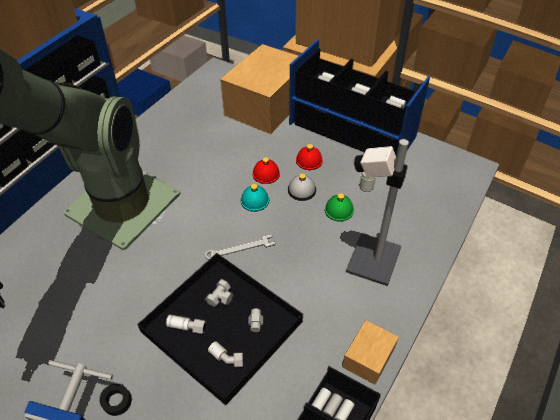

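View pics/top0.png

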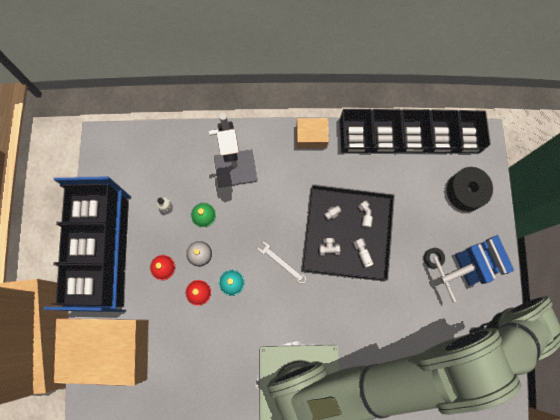

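The scene picture shows the steel dome bell at (302,187), with red bells at (266,170) and (309,156), turquoise at (255,197) and green at (340,206). In the top picture the steel one is at (199,253); it fits because it is the only steel dome.

Fittings, by scene pixel / top pixel:
- Long straight: (185,323) / (364,253). It is the straight one with a long ferrule and a nut.
- Elbow: (226,354) / (366,213).
- Tee: (218,293) / (330,247).
- Adapter: (256,320) / (333,212).

One enlarged crop to confirm.

```bash
python3 - <<'E'
import cv2,numpy as np,pickle
d=pickle.load(open("d0.pkl","rb"))
s=d["scene"]["img"][:,:,::-1];t=d["top"]["img"][:,:,::-1]
f=lambda im,x,y:cv2.resize(im[y:y+75,x:x+100],(400,300),interpolation=cv2.INTER_CUBIC)
# TL: top cam on stand; TR: scene cam ; BL: top fittings ; BR: scene bell+fitting
a=np.vstack([np.hstack([f(t,180,115),f(s,330,130)]),np.hstack([f(t,300,195),f(s,250,160)])])
cv2.imwrite("pics/crop1.png",a)
b=np.vstack([np.hstack([f(s,140,290),f(t,160,215)])])
E
```

```text
(no output)
```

View pics/crop1.png

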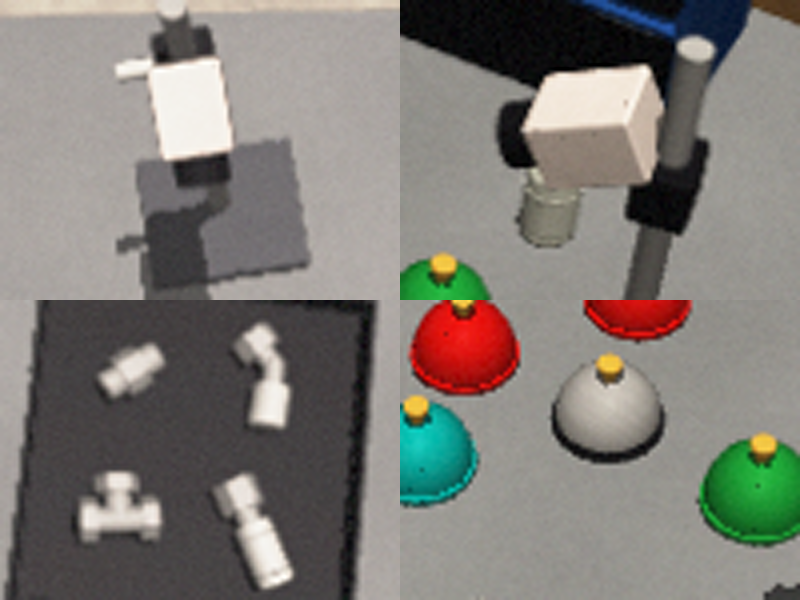

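The crop confirms the steel bell: brass knob, scene px (302,175). It also confirms the long straight fitting: mouth near top px (357,240), rear near (370,265). The inspection camera's barrel points left in the scene picture, at about (357,163). Next I fit the poses.

```bash
cat >h.py <<'E'
import numpy as np,cv2,pickle
from scipy.optimize import least_squares
from scipy.spatial.transform import Rotation as Ro
def proj(c,X):
    p=np.atleast_2d(X)@np.array(c["R"]).T+np.array(c["t"]);s=p[:,:2]/p[:,2:]
    s=s*(1+c["k1"]*(s**2).sum(1,keepdims=True));K=c["intrinsics"]
    return s*[K[0][0],K[1][1]]+[K[0][2],K[1][2]]
def at_z(c,px,z):
    f=lambda q:(proj(c,[q[0],q[1],z])[0]-px)
    return least_squares(f,[.5,0.1]).x
def tri(obs):
    f=lambda X:np.concatenate([proj(c,X)[0]-p for c,p in obs])
    q=least_squares(f,[.5,.2,.1]);return q.x,np.round(q.fun,1)
E
python3 - <<'E'
from h import *
d=pickle.load(open("d0.pkl","rb"));S,T=d["scene"],d["top"]
# knob centroids by colour
for n,c,(u,v) in(("s",S,(302,176)),("t",T,(199,253))):
    w=c["img"][v-14:v+15,u-14:u+15].astype(int);m=(w[...,0]-w[...,2]>60)&(w[...,0]>120)
    y,x=np.nonzero(m);print(n,m.sum(),x.mean()+u-14,y.mean()+v-14); 
    c["k"]=(x.mean()+u-14,y.mean()+v-14)
print("knob tri",tri([(S,S["k"]),(T,T["k"])]),"z=.063:",at_z(S,S["k"],.063),at_z(T,T["k"],.063))
# fitting by mask blobs in tray: bright
for n,c,(x0,y0,x1,y1) in(("s",S,(160,305,212,338)),("t",T,(348,234,378,272))):
    g=c["img"][y0:y1,x0:x1].astype(int).min(2);m=g>110
    y,x=np.nonzero(m);P=np.c_[x+x0,y+y0].astype(float);mu=P.mean(0);e=np.linalg.eigh(np.cov(P.T))[1][:,1];a=(P-mu)@e
    print(n,m.sum(),mu,e,a.min(),a.max(), "ends@z.021",at_z(c,mu+e*a.min(),.026),at_z(c,mu+e*a.max(),.026))
# top view foot
A=np.array([(214.5,155),(252.5,150),(257.5,181.25),(218.75,186.75)])
F=np.array([at_z(T,a,.014) for a in A]);print("foot",F,np.linalg.norm(np.roll(F,-1,0)-F,axis=1))
# tray corners from top
# stand joint fit
def model(q):
    lx,ly,lz,yaw,L=q;R=Ro.from_euler("zy",[yaw,-.45]).as_matrix();l=np.array([lx,ly,lz])
    bx=lambda i,j,k:l+R@[L+66e-3*i,26e-3*j,24e-3*k]
    return l,R,bx
s=lambda x,y:np.array([330+(x-400)/4,130+y/4]);t=lambda x,y:np.array([180+x/4,115+y/4])
th=np.linspace(0,2*np.pi,60)
def f(q):
    l,R,bx=model(q);o=[]
    for (i,j,k),p in {(0,1,1):(545,73),(1,1,1):(650,67),(1,-1,1):(632,130),(0,-1,1):(523,128),(0,-1,-1):(533,175)}.items(): o.append(proj(S,bx(i,j,k))[0]-s(*p))
    for (i,j,k),p in {(0,-1,1):(232,155),(0,1,1):(160,162)}.items(): o.append(proj(T,bx(i,j,k))[0]-t(*p))
    C=l+.02*np.c_[0*th,np.cos(th),np.sin(th)]@R.T
    o.append([proj(S,C)[:,0].min()-s(499,0)[0],proj(T,C)[:,1].max()-t(0,185)[1]])
    Ry=Ro.from_euler("z",q[3]).as_matrix();P=l+Ry@[.095,0,0];P[2]=.44
    o+= [(proj(S,P)[0]-s(696,48)),(proj(T,P)[0]-t(173,10))]
    O=P-Ry@[.02,0,0]
    for sg,p in zip([(1,1),(1,-1),(-1,-1),(-1,1)],A): 
        X=O+Ry@[.06*sg[0],.07*sg[1],0];X[2]=.014;o.append((proj(T,X)[0]-p))
    return np.concatenate(o)
q=least_squares(f,[.6,.25,.35,0.2,.03],loss="soft_l1");print("lens",q.x);print(np.round(f(q.x),1).reshape(-1,2).tolist())
l,R,_=model(q.x);print("R",R.round(3).tolist(),"view",l-.1*R[:,0])
E
```

```text
s 144 306.5208333333333 166.875
t 32 196.28125 251.1875
knob tri (array([0.44753192, 0.34102035, 0.09589768]), array([-2.7,  0.7, -2. , -2.3])) z=.063: [0.43676762 0.37743354] [0.44446261 0.33957424]
s 424 [184.80188679 323.13443396] [-0.98270061 -0.18520129] -18.655898872413214 19.242328057709724 ends@z.021 [ 0.48370966 -0.21414625] [ 0.39147903 -0.24941447]
t 252 [363.56349206 252.35714286] [0.40098794 0.91608333] -14.581256619834702 14.677968154709399 ends@z.021 [ 0.4854675  -0.20755286] [ 0.39254609 -0.24384808]
foot [[0.79791475 0.2896626 ]
 [0.81492728 0.15323203]
 [0.69800988 0.13567282]
 [0.6795622  0.27254281]] [0.13748719 0.11822861 0.1381076  0.11958433]
lens [0.66951017 0.20279219 0.33763067 0.13530255 0.01885343]
[[0.2, 0.5], [0.3, -0.1], [-1.7, -2.5], [-1.5, -0.2], [2.1, 4.9], [-0.0, -0.8], [-0.2, 0.2], [0.0, -0.1], [0.9, 0.7], [-0.1, -2.5], [-0.2, 1.1], [0.4, 0.6], [0.1, 1.1], [-0.5, 1.3]]
R [[0.892, -0.121, -0.435], [0.135, 0.991, -0.0], [0.431, -0.059, 0.9]] view [0.58028842 0.18930318 0.29453165]
```

The fitting measures 99 mm long at tray height, as it should. The knob masks picked up the neighbouring knobs and the Euler order was wrong, so I fix both and work out the moves.

```bash
cat >>h.py <<'E'
def go(s,p,R=None):
    R0=np.array(s["eef_rot"]);dp=R0.T@(np.array(p)-s["ee_pos"])*100
    tv=Ro.from_matrix(R0.T@R).as_rotvec() if R is not None else np.zeros(3)
    print("dp",dp.round(2).tolist(),"turn",tv.round(3).tolist())
def lens_pose(yaw): return Ro.from_euler("ZY",[yaw,-.45]).as_matrix()
E
python3 - <<'E'
from h import *
from cell import r
d=pickle.load(open("d0.pkl","rb"));S,T=d["scene"],d["top"]
for n,c,(u,v) in(("s",S,(302,176)),("t",T,(200,252))):
    w=c["img"][v-8:v+9,u-8:u+9].astype(int);m=(w[...,0]-w[...,2]>45)&(w[...,1]-w[...,2]>25)
    k,lab,st,ce=cv2.connectedComponentsWithStats(m.astype(np.uint8))
    i=1+st[1:,4].argmax();c["k"]=ce[i]+[u-8,v-8];print(n,st[i],c["k"],"z.064",at_z(c,c["k"],.064))
print(tri([(S,S["k"]),(T,T["k"])]))
A=np.array([(214.5,155),(252.5,150),(257.5,181.25),(218.75,186.75)])
s=lambda x,y:np.array([330+(x-400)/4,130+y/4]);t=lambda x,y:np.array([180+x/4,115+y/4])
th=np.linspace(0,2*np.pi,60)
def f(q):
    l=q[:3];R=lens_pose(q[3]);o=[];bx=lambda i,j,k:l+R@[q[4]+66e-3*i,26e-3*j,24e-3*k]
    for (i,j,k),p in {(0,1,1):(545,73),(1,1,1):(650,67),(1,-1,1):(632,130),(0,-1,1):(523,128),(0,-1,-1):(533,175)}.items(): o.append(proj(S,bx(i,j,k))[0]-s(*p))
    for (i,j,k),p in {(0,-1,1):(232,155),(0,1,1):(160,162)}.items(): o.append(proj(T,bx(i,j,k))[0]-t(*p))
    C=l+.02*np.c_[0*th,np.cos(th),np.sin(th)]@R.T
    o.append([proj(S,C)[:,0].min()-s(499,0)[0],proj(T,C)[:,1].max()-t(0,185)[1]])
    Ry=Ro.from_euler("z",q[3]).as_matrix();P=l+Ry@[.095,0,0];P[2]=.44
    o+= [(proj(S,P)[0]-s(696,48)),(proj(T,P)[0]-t(173,10))]
    O=P-Ry@[.02,0,0]
    for sg,p in zip([(1,1),(1,-1),(-1,-1),(-1,1)],A): 
        X=O+Ry@[.06*sg[0],.07*sg[1],0];X[2]=.014;o.append((proj(T,X)[0]-p))
    return np.concatenate(o)
q=least_squares(f,[.6,.25,.35,0.2,.03],loss="soft_l1");print("lens",q.x);print(np.round(f(q.x),1).reshape(-1,2).tolist())
print("view",q.x[:3]-.1*lens_pose(q.x[3])[:,0])
st=r.state()
for p in [(.40,-.25,.2),(.42,.05,.2),(.444,.34,.12)]: go(st,p)
E
```

```text
s [ 5  5  7  8 38] [302.         176.10526316] z.064 [0.44556204 0.33497761]
t [ 1  4  7  7 35] [196.17142857 251.        ] z.064 [0.44495679 0.3397958 ]
(array([0.44439586, 0.33945064, 0.05995825]), array([ 0.4, -0.1,  0.3,  0.3]))
lens [0.66929771 0.20388368 0.33779478 0.12695608 0.01917687]
[[0.2, 0.1], [0.1, -0.3], [-2.0, -1.6], [-1.5, 0.4], [2.5, 4.7], [0.2, -0.8], [-0.1, -0.1], [0.0, -0.1], [0.9, 0.6], [-0.2, -2.4], [-0.2, 0.9], [0.5, 0.7], [-0.2, 1.4], [-0.8, 1.2]]
view [0.57997769 0.19248264 0.29429822]
dp [29.71, -20.84, -0.57] turn [0.0, 0.0, 0.0]
dp [41.35, -48.57, -0.55] turn [0.0, 0.0, 0.0]
dp [53.03, -75.21, 7.47] turn [0.0, 0.0, 0.0]
```

Knob at (0.445, 0.338); triangulated z is 0.060 against the known 0.066 top and visible knob sides, so it agrees. Lens height 0.338 falls in the stated range. Moving now.

Emit:
play_rows([
  {"gripper": 0, "dp": [4, -2.5, 0]},
  {"gripper": 0, "dp": [8, -5, 0]},
  {"gripper": 0, "dp": [12, -8, 0]},
  {"gripper": 0, "dp": [16, -11, 0]},
  {"gripper": 0, "dp": [20, -14, 0]},
  {"gripper": 0, "dp": [24, -17, 0]},
  {"gripper": 0, "dp": [27, -20, 0]},
  {"gripper": 0, "dp": [30, -23, 0]},
])

```text
$.motion[0]: bad value
```

Emit:
play_rows([
  {"gripper": 0, "dp": [1.5, -4, 0]},
  {"gripper": 0, "dp": [3, -8, 0]},
  {"gripper": 0, "dp": [4.5, -12, 0]},
  {"gripper": 0, "dp": [6, -16, 0]},
  {"gripper": 0, "dp": [7.5, -20, 0]},
  {"gripper": 0, "dp": [9, -24, 0]},
  {"gripper": 0, "dp": [10.5, -28, 0]},
  {"gripper": 0, "dp": [12, -32, 0]},
])

```text
$.motion[0]: bad value
```

```bash
python3 - <<'E'
from h import *
from cell import r
s=r.state();print(s["time"],s["ee_pos"],s["eef_rot"],s["joint_positions"],s["opening"]);go(s,(.445,.338,.10))
E
```

```text
0.15 [ 0.18667989 -0.54362756  0.19415976] [[ 9.45798434e-01  3.24754128e-01 -2.81277079e-04]
 [ 3.24754249e-01 -9.45798147e-01  7.37369134e-04]
 [-2.65676696e-05 -7.88748499e-04 -9.99999689e-01]] [ 1.1983024   0.70692979 -0.02758953  1.48486072  0.02198666  0.95089342
 -0.07551105] 0.9987768072641556
dp [53.06, -74.99, 9.47] turn [0.0, 0.0, 0.0]
```

Each row needs the turn as well.

Emit:
play_rows([
  {"gripper": 0, "dp": [4, -2.5, 0], "turn": [0, 0, 0]},
  {"gripper": 0, "dp": [8, -5, 0], "turn": [0, 0, 0]},
  {"gripper": 0, "dp": [12, -8, 0], "turn": [0, 0, 0]},
  {"gripper": 0, "dp": [16, -11, 0], "turn": [0, 0, 0]},
  {"gripper": 0, "dp": [20, -14, 0], "turn": [0, 0, 0]},
  {"gripper": 0, "dp": [24, -17, 0], "turn": [0, 0, 0]},
  {"gripper": 0, "dp": [27, -20, 0], "turn": [0, 0, 0]},
  {"gripper": 0, "dp": [30, -23, 0], "turn": [0, 0, 0]},
])

```text
time: 0.95
ee_pos: [0.3964, -0.227, 0.1944]
eef_rot: [[0.946, 0.325, -0.0], [0.325, -0.946, 0.0], [-0.0, -0.0, -1.0]]
force: [0.7, 0.3, 0.5]
opening: 0.001
gripper_force: 0.0
```

```bash
python3 - <<'E'
from h import *
from cell import r
im=r.get_image("wrist");pickle.dump(im,open("w1.pkl","wb"));cv2.imwrite("pics/w1.png",im["img"][:,:,::-1])
s=r.state();print(s["time"],s["ee_pos"],s["joint_positions"],s["opening"]);go(s,(.42,.05,.2));go(s,(.445,.338,.10))
E
```

```text
1.0 [ 0.39950939 -0.22068789  0.19437326] [ 0.41993722  0.5382596   0.02876248  1.89582332 -0.02803844  0.70824891
 -0.7664856 ] -0.0017246225613615173
dp [10.92, -24.86, -0.47] turn [0.0, 0.0, 0.0]
dp [22.82, -51.16, 9.63] turn [0.0, 0.0, 0.0]
```

View pics/w1.png

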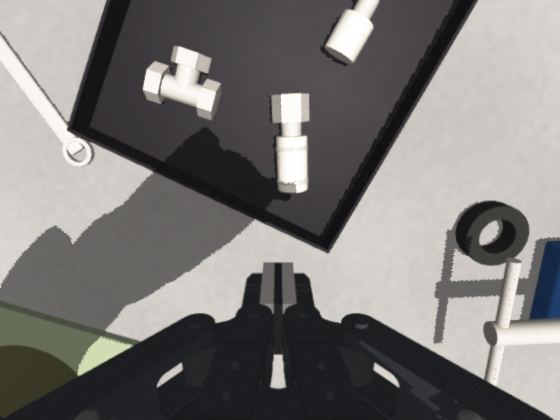

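The wrist view shows the long fitting: nut's front edge (291,94), rear end (292,183–192). The tee is at (185,80) and the elbow at (350,35).

```bash
python3 - <<'E'
from h import *
c=pickle.load(open("w1.pkl","rb"))
m=c["img"].min(2)>120
for y in (100,115,130,145,160,175):
    x=np.nonzero(m[y,265:320])[0]+265;u=(x.min()+x.max())/2
    print(y,x.min(),x.max(),at_z(c,(u,y),.03))
a=at_z(c,(291,94),.036);b=at_z(c,(292,183),.036);print(a,b,np.linalg.norm(a-b),at_z(c,(292.5,192),.012),np.arctan2(*(a-b)[::-1]))
E
```

```text
100 272 308 [ 0.47923356 -0.21151931]
115 272 309 [ 0.46629293 -0.21662578]
130 282 300 [ 0.45303676 -0.22185834]
145 277 307 [ 0.43961148 -0.22769474]
160 278 307 [ 0.42567882 -0.23320451]
175 278 307 [ 0.41121507 -0.2383761 ]
[ 0.48445405 -0.2104431 ] [ 0.40435512 -0.24002573] 0.08538718255091839 [ 0.39035463 -0.24663422] 0.35378713677640955
```

Emit:
play_rows([
  {"gripper": 0, "dp": [1.5, -4, 0], "turn": [0, 0, 0]},
  {"gripper": 0, "dp": [3, -8, 0], "turn": [0, 0, 0]},
  {"gripper": 0, "dp": [4.5, -12, 0], "turn": [0, 0, 0]},
  {"gripper": 0, "dp": [6, -16, 0], "turn": [0, 0, 0]},
  {"gripper": 0, "dp": [8, -20, 0], "turn": [0, 0, 0]},
  {"gripper": 0, "dp": [10, -24, 0], "turn": [0, 0, 0]},
  {"gripper": 0, "dp": [12, -28, 0], "turn": [0, 0, 0]},
  {"gripper": 0, "dp": [14, -32, 0], "turn": [0, 0, 0]},
])

```text
time: 1.8
ee_pos: [0.4242, 0.121, 0.1946]
eef_rot: [[0.946, 0.325, 0.0], [0.325, -0.946, 0.0], [0.0, -0.0, -1.0]]
force: [0.4, -0.6, 1.3]
opening: -0.002
gripper_force: 0.0
```

Emit:
play_rows([
  {"gripper": 0, "dp": [2, -4, 0], "turn": [0, 0, 0]},
  {"gripper": 0, "dp": [4, -8, 1], "turn": [0, 0, 0]},
  {"gripper": 0, "dp": [6, -12, 3], "turn": [0, 0, 0]},
  {"gripper": 0, "dp": [8, -16, 5], "turn": [0, 0, 0]},
  {"gripper": 0, "dp": [8.8, -19, 7], "turn": [0, 0, 0]},
  {"gripper": 0, "dp": [8.8, -19.2, 8.6], "turn": [0, 0, 0]},
  {"gripper": 0, "dp": [8.8, -19.2, 9.6], "turn": [0, 0, 0]},
])

```text
time: 2.5
ee_pos: [0.4445, 0.3296, 0.0971]
eef_rot: [[0.945, 0.326, -0.001], [0.326, -0.945, -0.001], [-0.002, 0.0, -1.0]]
force: [0.8, -1.3, 0.7]
opening: -0.002
gripper_force: 0.0
```

```bash
python3 - <<'E'
from h import *
from cell import r
im=r.get_image("wrist");pickle.dump(im,open("w2.pkl","wb"));cv2.imwrite("pics/w2.png",im["img"][:,:,::-1])
s=r.state();print(s["time"],s["ee_pos"],s["joint_positions"],s["force"]);go(s,(.445,.338,.06));print(proj(im,s["ee_pos"]),proj(im,[.445,.338,.066]))
E
```

```text
2.55 [0.44458093 0.32857307 0.09637758] [-0.75766615  0.81419568  0.12200217  1.68279606 -0.14526329  0.65613299
 -1.79802711] [-0.1424598  -0.89000787 -2.93156695]
dp [0.35, -0.88, 3.64] turn [0.0, 0.0, 0.0]
[[278.83956511 248.99566557]] [[265.28388919 225.44674146]]
```

View pics/w2.png

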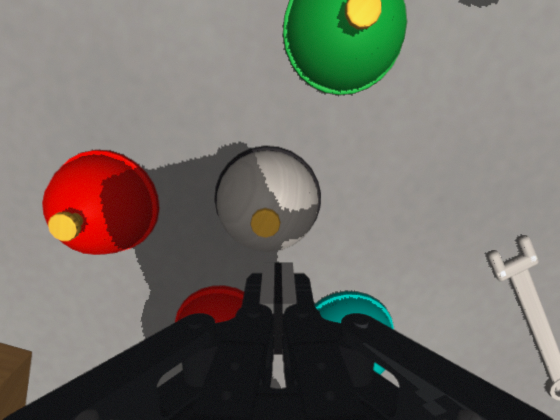

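The steel bell's knob is at (265,223), within about 2 mm of prediction. I centre over it, then press.

Emit:
play_rows([
  {"gripper": 0, "dp": [0.4, -0.9, 0.5], "turn": [0, 0, 0]},
  {"gripper": 0, "dp": [0.4, -0.9, 1.2], "turn": [0, 0, 0]},
  {"gripper": 0, "dp": [0.4, -0.9, 1.8], "turn": [0, 0, 0]},
  {"gripper": 0, "dp": [0.4, -0.9, 2.0], "turn": [0, 0, 0]},
  {"gripper": 0, "dp": [0.4, -0.9, 2.0], "turn": [0, 0, 0]},
])

```text
time: 3.05
ee_pos: [0.446, 0.339, 0.0784]
eef_rot: [[0.946, 0.324, -0.0], [0.324, -0.946, -0.0], [-0.0, 0.0, -1.0]]
force: [0.7, -0.2, 0.4]
opening: 0.001
gripper_force: 0.0
```

```bash
python3 - <<'E'
from h import *
from cell import r
s=r.state();print(s["ee_pos"],s["force"]);go(s,(.4455,.3385,.059))
E
```

```text
[0.44602297 0.33898028 0.07843755] [ 0.69039197 -0.2049694   0.38489405]
dp [-0.06, 0.03, 1.94] turn [0.0, 0.0, 0.0]
```

Emit:
play_rows([
  {"gripper": 0, "dp": [0, 0, 0.6], "turn": [0, 0, 0]},
  {"gripper": 0, "dp": [0, 0, 1.0], "turn": [0, 0, 0]},
  {"gripper": 0, "dp": [0, 0, 1.3], "turn": [0, 0, 0]},
  {"gripper": 0, "dp": [0, 0, 1.5], "turn": [0, 0, 0]},
  {"gripper": 0, "dp": [0, 0, 1.5], "turn": [0, 0, 0]},
])

```text
time: 3.55
ee_pos: [0.4459, 0.3392, 0.0633]
eef_rot: [[0.946, 0.325, -0.0], [0.325, -0.946, -0.0], [-0.0, 0.0, -1.0]]
force: [0.2, -0.6, 0.1]
opening: 0.0
gripper_force: 0.0
```

Emit:
play_rows([
  {"gripper": 0, "dp": [0, 0, 0.2], "turn": [0, 0, 0]},
  {"gripper": 0, "dp": [0, 0, 0.4], "turn": [0, 0, 0]},
  {"gripper": 0, "dp": [0, 0, 0.4], "turn": [0, 0, 0]},
])

```text
time: 3.85
ee_pos: [0.4459, 0.3392, 0.0593]
eef_rot: [[0.946, 0.325, -0.0], [0.325, -0.946, -0.0], [-0.0, -0.0, -1.0]]
force: [-0.0, 0.0, -0.5]
opening: -0.0
gripper_force: 0.0
```

No reaction force yet, so I continue down in small steps.

Emit:
play_rows([
  {"gripper": 0, "dp": [0, 0, 0.2], "turn": [0, 0, 0]},
  {"gripper": 0, "dp": [0, 0, 0.4], "turn": [0, 0, 0]},
  {"gripper": 0, "dp": [0, 0, 0.4], "turn": [0, 0, 0]},
])

```text
time: 4.15
ee_pos: [0.4459, 0.3392, 0.0553]
eef_rot: [[0.946, 0.325, -0.0], [0.325, -0.946, -0.0], [-0.0, -0.0, -1.0]]
force: [0.4, 0.4, 0.2]
opening: -0.002
gripper_force: 0.0
```

```bash
python3 - <<'E'
from h import *
from cell import r
im=r.get_image("wrist");S=r.get_image("scene");T=r.get_image("top")
s=r.state();print(s["time"],s["ee_pos"],s["force"])
f=lambda a,x,y:cv2.resize(a[y:y+75,x:x+100,::-1],(400,300),interpolation=cv2.INTER_CUBIC)
w=cv2.resize(im["img"][150:330,160:400,::-1],(400,300))
cv2.imwrite("pics/p.png",np.hstack([w,f(S["img"],255,145)]))
p=np.array(s["ee_pos"]);R=np.array(s["eef_rot"])
for z in(0,-.01,-.02):print(z,proj(im,p+R@[.011,0,z]),proj(S,p+R@[0,0,z]))
E
```

```text
4.3 [0.4460324  0.33928435 0.05558294] [0.13169264 0.27139962 0.7337522 ]
0 [[277.01488758 230.95076217]] [[302.78697846 177.25220307]]
-0.01 [[276.98894214 237.55814901]] [[302.86881412 174.92979798]]
-0.02 [[276.96014266 244.89545875]] [[302.95127424 172.58579888]]
```

View pics/p.png

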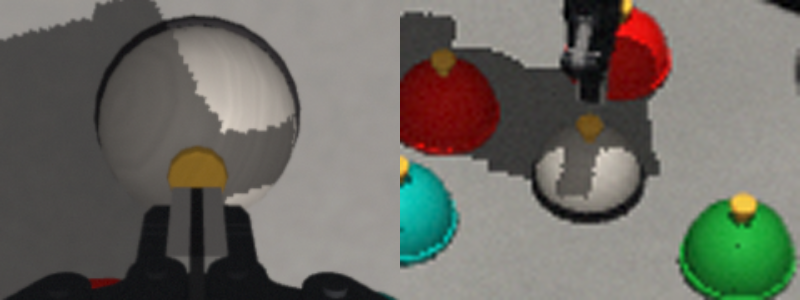

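The picture shows the fingertips (scene px (302,170)) still about 20 mm above the knob (302,175). The real tips are therefore well behind the nominal TCP. I keep descending with force checks.

Emit:
play_rows([
  {"gripper": 0, "dp": [0, 0, 0.3], "turn": [0, 0, 0]},
  {"gripper": 0, "dp": [0, 0, 0.6], "turn": [0, 0, 0]},
  {"gripper": 0, "dp": [0, 0, 0.8], "turn": [0, 0, 0]},
  {"gripper": 0, "dp": [0, 0, 0.8], "turn": [0, 0, 0]},
])

```text
time: 4.7
ee_pos: [0.4459, 0.3392, 0.0472]
eef_rot: [[0.946, 0.325, -0.0], [0.325, -0.946, -0.0], [-0.0, 0.0, -1.0]]
force: [0.6, 0.0, 0.3]
opening: 0.0
gripper_force: 0.0
```

Emit:
play_rows([
  {"gripper": 0, "dp": [0, 0, 0.2], "turn": [0, 0, 0]},
  {"gripper": 0, "dp": [0, 0, 0.4], "turn": [0, 0, 0]},
  {"gripper": 0, "dp": [0, 0, 0.4], "turn": [0, 0, 0]},
])

```text
time: 5.0
ee_pos: [0.4459, 0.3392, 0.0433]
eef_rot: [[0.946, 0.325, -0.0], [0.325, -0.946, -0.0], [-0.0, 0.0, -1.0]]
force: [-1.0, -0.4, 0.5]
opening: -0.0
gripper_force: 0.0
```

Emit:
play_rows([
  {"gripper": 0, "dp": [0, 0, 0.2], "turn": [0, 0, 0]},
  {"gripper": 0, "dp": [0, 0, 0.4], "turn": [0, 0, 0]},
  {"gripper": 0, "dp": [0, 0, 0.4], "turn": [0, 0, 0]},
])

```text
time: 5.3
ee_pos: [0.4459, 0.3392, 0.0393]
eef_rot: [[0.946, 0.325, -0.0], [0.325, -0.946, -0.0], [-0.0, -0.0, -1.0]]
force: [-0.5, -0.7, -0.1]
opening: 0.002
gripper_force: 0.0
```

Emit:
play_rows([
  {"gripper": 0, "dp": [0, 0, 0.2], "turn": [0, 0, 0]},
  {"gripper": 0, "dp": [0, 0, 0.3], "turn": [0, 0, 0]},
  {"gripper": 0, "dp": [0, 0, 0.3], "turn": [0, 0, 0]},
])

```text
time: 5.6
ee_pos: [0.4459, 0.3392, 0.0364]
eef_rot: [[0.946, 0.325, -0.0], [0.325, -0.946, -0.0], [-0.0, -0.0, -1.0]]
force: [-0.1, 0.1, -1.1]
opening: 0.004
gripper_force: 0.0
```

Emit:
play_rows([
  {"gripper": 0, "dp": [0, 0, 0.2], "turn": [0, 0, 0]},
  {"gripper": 0, "dp": [0, 0, 0.3], "turn": [0, 0, 0]},
  {"gripper": 0, "dp": [0, 0, 0.3], "turn": [0, 0, 0]},
])

```text
time: 5.9
ee_pos: [0.4459, 0.3392, 0.0334]
eef_rot: [[0.946, 0.325, -0.0], [0.325, -0.946, -0.0], [-0.0, -0.0, -1.0]]
force: [-1.3, -0.2, -0.3]
opening: 0.004
gripper_force: 0.0
```

```bash
python3 - <<'E'
from h import *
from cell import r
F=[]
for i in range(3):
    S=r.get_image("scene");s=r.state();F.append(s["force"])
print(s["ee_pos"],np.mean(F,0).round(2))
# knob (yellow) location now vs start
d=pickle.load(open("d0.pkl","rb"))
for c in(d["scene"],S):
    w=c["img"][164:186,292:313].astype(int);m=(w[...,0]-w[...,2]>30)&(w[...,1]-w[...,2]>15)
    y,x=np.nonzero(m);print(m.sum(),x.min()+292,x.max()+292,y.min()+164,y.max()+164)
E
```

```text
[0.44601587 0.33929509 0.03357182] [ 0.08  0.26 -0.44]
40 299 305 173 180
24 299 305 176 180
```

Emit:
play_rows([
  {"gripper": 0, "dp": [0, 0, 0.2], "turn": [0, 0, 0]},
  {"gripper": 0, "dp": [0, 0, 0.3], "turn": [0, 0, 0]},
  {"gripper": 0, "dp": [0, 0, 0.3], "turn": [0, 0, 0]},
])

```text
time: 6.35
ee_pos: [0.4459, 0.3392, 0.0304]
eef_rot: [[0.946, 0.325, -0.0], [0.325, -0.946, -0.0], [-0.0, -0.0, -1.0]]
force: [0.3, -0.4, -0.2]
opening: 0.001
gripper_force: 0.0
```

Emit:
play_rows([
  {"gripper": 0, "dp": [0, 0, 0.2], "turn": [0, 0, 0]},
  {"gripper": 0, "dp": [0, 0, 0.2], "turn": [0, 0, 0]},
])

```text
time: 6.55
ee_pos: [0.4461, 0.3393, 0.0284]
eef_rot: [[0.946, 0.325, 0.0], [0.325, -0.946, 0.0], [0.0, -0.0, -1.0]]
force: [0.3, 0.6, 1.5]
opening: -0.002
gripper_force: 0.9
```

```bash
python3 - <<'E'
from h import *
from cell import r
im=r.get_image("wrist");S=r.get_image("scene");s=r.state()
print(s["ee_pos"],s["force"])
w=cv2.resize(im["img"][150:330,160:400,::-1],(400,300))
cv2.imwrite("pics/p2.png",np.hstack([w,cv2.resize(S["img"][150:195,275:335,::-1],(400,300),interpolation=cv2.INTER_CUBIC)]))
E
```

```text
[0.44607904 0.3393067  0.02856222] [ 0.13355817 -0.6834821   2.64162098]
```

View pics/p2.png

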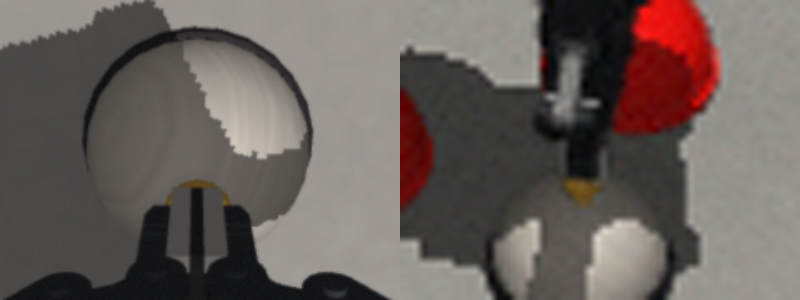

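Contact at TCP z ≈ 0.029, with the tips sitting on the knob. The real tips are therefore about 37 mm behind the reported TCP. I press on to the stop.

Emit:
play_rows([
  {"gripper": 0, "dp": [0, 0, 0.2], "turn": [0, 0, 0]},
  {"gripper": 0, "dp": [0, 0, 0.4], "turn": [0, 0, 0]},
  {"gripper": 0, "dp": [0, 0, 0.5], "turn": [0, 0, 0]},
  {"gripper": 0, "dp": [0, 0, 0.5], "turn": [0, 0, 0]},
])

```text
time: 7.05
ee_pos: [0.4461, 0.3393, 0.0234]
eef_rot: [[0.946, 0.325, 0.0], [0.325, -0.946, 0.0], [0.0, -0.0, -1.0]]
force: [0.8, 0.6, 4.9]
opening: -0.002
gripper_force: 1.9
```

Emit:
play_rows([
  {"gripper": 0, "dp": [0, 0, 0.1], "turn": [0, 0, 0]},
  {"gripper": 0, "dp": [0, 0, 0.2], "turn": [0, 0, 0]},
  {"gripper": 0, "dp": [0, 0, 0.2], "turn": [0, 0, 0]},
])

```text
time: 7.35
ee_pos: [0.4462, 0.3394, 0.0221]
eef_rot: [[0.946, 0.325, 0.0], [0.325, -0.946, 0.001], [0.001, -0.0, -1.0]]
force: [-1.4, -2.0, 15.2]
opening: -0.001
gripper_force: 7.5
```

The plunger is at its stop, with 15 N on the tool. Hold briefly, release, and head back to the fitting.

Emit:
play_rows([
  {"gripper": 0, "dp": [0, 0, 0], "turn": [0, 0, 0]},
  {"gripper": 0, "dp": [0, 0, -1.5], "turn": [0, 0, 0]},
  {"gripper": 0, "dp": [0, 0, -5], "turn": [0, 0, 0]},
  {"gripper": 0, "dp": [0, 0, -9], "turn": [0, 0, 0]},
  {"gripper": 5.5, "dp": [-0.5, 2, -12.5], "turn": [0, 0, 0]},
  {"gripper": 5.5, "dp": [-2, 6, -14], "turn": [0, 0, 0]},
  {"gripper": 5.5, "dp": [-3.5, 10, -14], "turn": [0, 0, 0]},
  {"gripper": 5.5, "dp": [-5, 14, -14], "turn": [0, 0, 0]},
])

```text
time: 8.15
ee_pos: [0.4438, 0.1892, 0.1619]
eef_rot: [[0.946, 0.325, 0.0], [0.325, -0.946, 0.0], [0.001, -0.0, -1.0]]
force: [1.3, -0.5, -0.1]
opening: 0.642
gripper_force: 0.0
```

Emit:
play_rows([
  {"gripper": 5.5, "dp": [-1.5, 4, 0], "turn": [0, 0, 0]},
  {"gripper": 5.5, "dp": [-3, 8, 0], "turn": [0, 0, 0]},
  {"gripper": 5.5, "dp": [-4.5, 12, 0], "turn": [0, 0, 0]},
  {"gripper": 5.5, "dp": [-6, 16, 0], "turn": [0, 0, 0]},
  {"gripper": 5.5, "dp": [-7.5, 20, 0], "turn": [0, 0, 0]},
  {"gripper": 5.5, "dp": [-9, 24, 0], "turn": [0, 0, 0]},
  {"gripper": 5.5, "dp": [-10.5, 28, 0], "turn": [0, 0, 0]},
  {"gripper": 5.5, "dp": [-12, 32, 0], "turn": [0, 0, 0]},
])

```text
time: 8.95
ee_pos: [0.4341, -0.1527, 0.1614]
eef_rot: [[0.946, 0.325, -0.0], [0.325, -0.946, 0.0], [-0.0, -0.0, -1.0]]
force: [0.4, -0.3, 0.5]
opening: 0.64
gripper_force: 0.0
```

```bash
python3 - <<'E'
from h import *
from cell import r
s=r.state();print(s["time"],s["ee_pos"],s["opening"],s["joint_positions"])
R=Ro.from_euler("ZX",[.355,np.pi]).as_matrix()
go(s,(.432,-.230,.12),R);go(s,(.432,-.230,.05),R)
E
```

```text
8.95 [ 0.43409464 -0.15268942  0.161422  ] 0.6401896552857365 [ 0.26493804  0.59545567  0.00666558  1.9322893  -0.00679854  0.61430797
 -0.96395934]
dp [-2.71, 7.25, 4.14] turn [-0.0, 0.0, -0.024]
dp [-2.71, 7.25, 11.14] turn [-0.0, 0.0, -0.024]
```

Emit:
play_rows([
  {"gripper": 5.5, "dp": [-1.2, 3.5, 2], "turn": [0, 0, -0.024]},
  {"gripper": 5.5, "dp": [-2.2, 6.3, 6], "turn": [0, 0, -0.024]},
  {"gripper": 5.5, "dp": [-2.2, 6.3, 10], "turn": [0, 0, -0.024]},
  {"gripper": 5.5, "dp": [-2.2, 6.3, 11], "turn": [0, 0, -0.024]},
  {"gripper": 5.5, "dp": [-2.2, 6.3, 11], "turn": [0, 0, -0.024]},
  {"gripper": 5.5, "dp": [-2.2, 6.3, 11], "turn": [0, 0, -0.024]},
])

```text
time: 9.55
ee_pos: [0.4349, -0.2173, 0.0529]
eef_rot: [[0.937, 0.348, 0.001], [0.348, -0.937, -0.0], [0.001, 0.001, -1.0]]
force: [0.1, -0.4, -0.1]
opening: 0.644
gripper_force: 0.0
```

```bash
python3 - <<'E'
from h import *
from cell import r
im=r.get_image("wrist");cv2.imwrite("pics/w3.png",im["img"][:,:,::-1]);pickle.dump(im,open("w3.pkl","wb"))
s=r.state();print(s["time"],s["ee_pos"],s["opening"])
R=Ro.from_euler("ZX",[.355,np.pi]).as_matrix()
go(s,(.432,-.230,-.0325),R)
E
```

```text
9.6 [ 0.43512216 -0.21749461  0.05312803] 0.6457147175059126
dp [-0.74, 1.05, 8.56] turn [0.001, -0.001, 0.001]
```

View pics/w3.png

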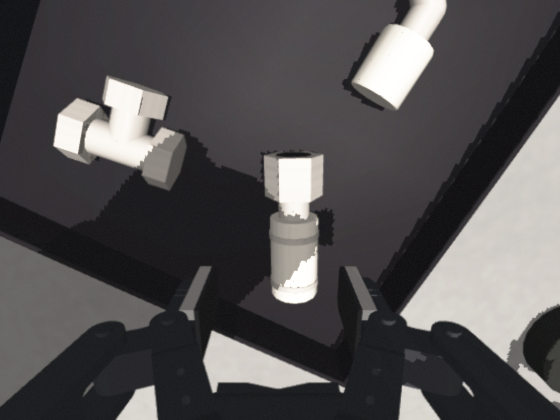

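Wrist view: fitting along column 294, nut edge row 152 and rear row 300, with the fingers straddling column 278. The planned +1.05 cm shift in tool y (about 16 px) fits. I recheck the position from this close view.

```bash
python3 - <<'E'
from h import *
c=pickle.load(open("w3.pkl","rb"))
a=at_z(c,(294,152),.037);b=at_z(c,(294,301),.010);n=at_z(c,(294.5,213),.036)
u=np.array([.9377,.3475]);print(a,b,n,np.arctan2(*(a-n)[::-1]))
print("origin from mouth",a-.048*u,"from rear",b+.048*u,"from neck/ferrule edge",n-.008*u)
E
```

```text
[ 0.48803984 -0.20794489] [ 0.38215832 -0.25032863] [ 0.45386047 -0.22155344] 0.37891162424656327
origin from mouth [ 0.44303024 -0.22462489] from rear [ 0.42716792 -0.23364863] from neck/ferrule edge [ 0.44635887 -0.22433344]
```

Emit:
play_rows([
  {"gripper": 5.5, "dp": [-0.3, 0.5, 0], "turn": [0, 0, 0]},
  {"gripper": 5.5, "dp": [-0.6, 1.05, 1], "turn": [0, 0, 0]},
  {"gripper": 5.5, "dp": [-0.6, 1.05, 3], "turn": [0, 0, 0]},
  {"gripper": 5.5, "dp": [-0.6, 1.05, 4], "turn": [0, 0, 0]},
  {"gripper": 5.5, "dp": [-0.6, 1.05, 4], "turn": [0, 0, 0]},
])

```text
time: 10.1
ee_pos: [0.4317, -0.2295, 0.0104]
eef_rot: [[0.938, 0.347, -0.002], [0.347, -0.938, 0.001], [-0.001, -0.001, -1.0]]
force: [0.1, -0.6, 0.3]
opening: 0.642
gripper_force: 0.0
```

```bash
python3 - <<'E'
from h import *
from cell import r
s=r.state();print(s["time"],s["ee_pos"],s["force"])
go(s,(.432,-.230,-.0325))
E
```

```text
10.1 [ 0.43169092 -0.22954378  0.0104091 ] [ 0.11113662 -0.59429535  0.29932362]
dp [0.02, 0.06, 4.29] turn [0.0, 0.0, 0.0]
```

The mean origin (0.439, -0.228) agrees with the earlier estimate. Descending.

Emit:
play_rows([
  {"gripper": 5.5, "dp": [0.1, 0.05, 1.5], "turn": [0, 0, 0]},
  {"gripper": 5.5, "dp": [0.1, 0.05, 3], "turn": [0, 0, 0]},
  {"gripper": 5.5, "dp": [0.1, 0.05, 3.6], "turn": [0, 0, 0]},
  {"gripper": 5.5, "dp": [0.1, 0.05, 4.1], "turn": [0, 0, 0]},
  {"gripper": 5.5, "dp": [0.1, 0.05, 4.1], "turn": [0, 0, 0]},
])

```text
time: 10.6
ee_pos: [0.4334, -0.2298, -0.0295]
eef_rot: [[0.938, 0.347, -0.0], [0.347, -0.938, 0.0], [-0.0, -0.0, -1.0]]
force: [0.2, 0.5, 0.1]
opening: 0.645
gripper_force: 0.0
```

Emit:
play_rows([
  {"gripper": 5.5, "dp": [0, 0, 0.3], "turn": [0, 0, 0]},
  {"gripper": 5.5, "dp": [0, 0, 0.5], "turn": [0, 0, 0]},
  {"gripper": 5.5, "dp": [0, 0, 0.5], "turn": [0, 0, 0]},
  {"gripper": 2.5, "dp": [0, 0, 0.5], "turn": [0, 0, 0]},
  {"gripper": 2.5, "dp": [0, 0, 0.5], "turn": [0, 0, 0]},
  {"gripper": 2.5, "dp": [0, 0, 0.5], "turn": [0, 0, 0]},
  {"gripper": 2.5, "dp": [0, 0, 0.5], "turn": [0, 0, 0]},
  {"gripper": 2.5, "dp": [0, 0, 0.5], "turn": [0, 0, 0]},
], squeeze=80)

```text
time: 11.4
ee_pos: [0.4341, -0.2303, -0.0332]
eef_rot: [[0.938, 0.347, 0.002], [0.347, -0.938, -0.001], [0.002, 0.002, -1.0]]
force: [-1.8, 0.7, 30.9]
opening: 0.352
gripper_force: 89.7
```

It is gripped: opening about 30 mm, 90 N. The fingertips touch the floor with about 31 N, so I lift at once.

Emit:
play_rows([
  {"gripper": 2.5, "dp": [0, 0, -0.4], "turn": [0, 0, 0]},
  {"gripper": 2.5, "dp": [0, 0, -1.5], "turn": [0, 0, 0]},
  {"gripper": 2.5, "dp": [0, 0, -4], "turn": [0, 0, 0]},
  {"gripper": 2.5, "dp": [0, 0, -7], "turn": [0, 0, 0]},
  {"gripper": 2.5, "dp": [0, 0, -10], "turn": [0, 0, 0]},
  {"gripper": 2.5, "dp": [0, 0, -13], "turn": [0, 0, 0]},
  {"gripper": 2.5, "dp": [0, 0, -13], "turn": [0, 0, 0]},
  {"gripper": 2.5, "dp": [0, 0, -13], "turn": [0, 0, 0]},
])

```text
time: 12.2
ee_pos: [0.4334, -0.2298, 0.096]
eef_rot: [[0.938, 0.347, 0.001], [0.347, -0.938, -0.0], [0.001, 0.0, -1.0]]
force: [-0.0, -0.4, -3.1]
opening: 0.344
gripper_force: 79.2
```

```bash
python3 - <<'E'
from h import *
from cell import r
im=r.get_image("wrist");cv2.imwrite("pics/w4.png",im["img"][:,:,::-1]);pickle.dump(im,open("w4.pkl","wb"))
S=r.get_image("scene");T=r.get_image("top");pickle.dump((S,T),open("st4.pkl","wb"))
s=r.state();print(s["time"],s["ee_pos"],s["opening"],s["gripper_force"],s["force"])
p=np.array(s["ee_pos"]);R=np.array(s["eef_rot"])
for z in(-.045,-.055):
  for x in(-.043,0,.053): print(z,x,proj(im,p+R@[x,0,z]))
E
```

```text
12.35 [ 0.43292319 -0.22954939  0.09472728] 0.34878556472244243 79.16508436203003 [ 0.17321421  0.06624463 -1.87350112]
-0.045 -0.043 [[276.38274607 366.11204427]]
-0.045 0 [[276.19620364 288.70922808]]
-0.045 0.053 [[275.92311166 172.25723829]]
-0.055 -0.043 [[276.34990232 381.74330989]]
-0.055 0 [[276.14730565 300.80217692]]
-0.055 0.053 [[275.8469081  177.21891518]]
```

View pics/w4.png

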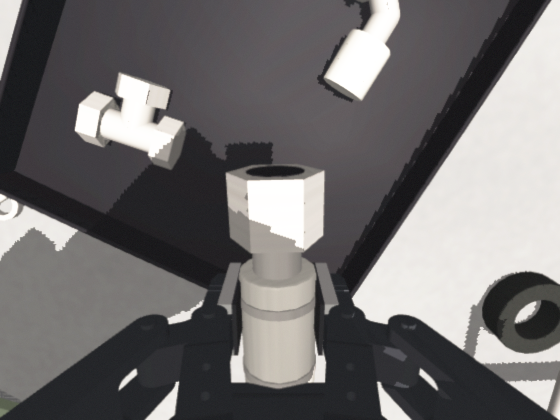

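The fitting is held straight, with its mouth at (276,172) and its ferrule centred between the pads. Now I fit its pose in the tool frame and compute the target.

```bash
cat >>h.py <<'E'
def target(a,z,pit,yaw,y,view,ly):
    """tool pose putting fitting mouth (tool frame a,y,z; fitting pitch/yaw in tool) on view along lens x"""
    Rtf=np.diag([1,-1,-1.])@Ro.from_euler("ZY",[yaw,-pit]).as_matrix()
    R=lens_pose(ly)@Rtf.T
    return np.array(view)-R@[a,y,z],R
E
python3 - <<'E'
from h import *
from cell import r
c=pickle.load(open("w4.pkl","rb"));s=r.state();p=np.array(s["ee_pos"]);R=np.array(s["eef_rot"])
h=.0185;k=.016
face={(h,0):(325,172),(-h,0):(228,172),(h/2,k):(303,181),(-h/2,k):(247,181),(h/2,-k):(302,166),(-h/2,-k):(247,166)}
def f(q,full=False):
    a,z,pit,yaw,y=q;Rf=np.diag([1,-1,-1.])@Ro.from_euler("ZY",[yaw,-pit]).as_matrix()
    W=lambda X:proj(c,p+R@(np.array([a,y,z])+Rf@X))[0]
    o=[W([0,-j,kk])-px for (j,kk),px in face.items()]
    o.append(W([-.026,h,0])-(231,245));o.append(W([-.026,-h,0])-(321,250))
    # ferrule front & silhouettes near row 330, top of rear
    o.append([W([-.07,.0158,.003])[0]-243,W([-.07,-.0158,.003])[0]-314])
    o.append([0,W([-.04,0,.016])[1]-(270)])
    return np.concatenate(o)
q=least_squares(f,[.053,-.045,0,0,0],loss="soft_l1",x_scale=.01);print(q.x,np.round(f(q.x),1).reshape(-1,2).tolist())
view=(.580,.1925,.2943)
P,Rt=target(*q.x,view,.127);print(P,Rt.round(3).tolist());go(s,P,Rt)
Q,Rq=target(q.x[0],q.x[1],0,0,q.x[4],view,.127);print("pit0",Q);go(s,Q,Rq)
back=P-.09*lens_pose(.127)[:,0];print("pre",back);go(s,back,Rt)
E
```

```text
[ 5.41993342e-02 -5.21241967e-02 -1.16930828e-02  1.03972986e-02
 -1.88257764e-05] [[-0.8, 0.1], [-0.6, 1.2], [0.1, -0.4], [1.2, 0.3], [-4.4, -0.2], [7.3, 0.3], [-0.1, -8.1], [1.4, -14.1], [-1.5, 0.2], [0.0, 16.9]]
[0.55483208 0.18983549 0.22349056] [[0.889, 0.117, 0.442], [0.103, -0.993, 0.056], [0.445, -0.005, -0.895]]
dp [25.99, -35.11, -12.86] turn [-0.051, 0.461, 0.234]
pit0 [0.55408143 0.18917155 0.22379008]
dp [25.89, -35.07, -12.89] turn [-0.052, 0.449, 0.224]
pre [0.47444451 0.17957103 0.18434367]
dp [18.1, -36.93, -8.94] turn [-0.051, 0.461, 0.234]
```

Pitch and yaw in the grip are about zero. Going to the pre-pose 90 mm back along the line of sight.

Emit:
play_rows([
  {"gripper": 2.5, "dp": [1, -2, -2], "turn": [0, 0, 0]},
  {"gripper": 2.5, "dp": [2.5, -5, -5], "turn": [0, 0.05, 0.03]},
  {"gripper": 2.5, "dp": [4.5, -9, -8], "turn": [0, 0.1, 0.05]},
  {"gripper": 2.5, "dp": [6, -13, -9], "turn": [-0.01, 0.15, 0.08]},
  {"gripper": 2.5, "dp": [8, -17, -9], "turn": [-0.02, 0.22, 0.11]},
  {"gripper": 2.5, "dp": [10, -21, -9], "turn": [-0.03, 0.3, 0.15]},
  {"gripper": 2.5, "dp": [12, -25, -9], "turn": [-0.04, 0.38, 0.19]},
  {"gripper": 2.5, "dp": [14, -29, -9], "turn": [-0.05, 0.455, 0.23]},
])

```text
time: 13.15
ee_pos: [0.4658, 0.0669, 0.1966]
eef_rot: [[0.915, 0.143, 0.378], [0.134, -0.99, 0.051], [0.382, 0.004, -0.924]]
force: [1.0, -1.0, -2.0]
opening: 0.346
gripper_force: 79.5
```

```bash
python3 - <<'E'
from h import *
from cell import r
s=r.state();print(s["time"],s["ee_pos"],s["gripper_force"],s["joint_positions"])
P,Rt=target(.0542,-.0521,-.0117,.0104,0,(.580,.1925,.2943),.127)
go(s,P-.09*lens_pose(.127)[:,0],Rt)
E
```

```text
13.15 [0.46578954 0.06690006 0.19657186] 79.46149706840515 [-0.29512955  0.44735983  0.0857429   2.29814584 -0.35494658  0.00752769
 -1.29726961]
dp [1.83, -11.03, 2.03] turn [-0.003, 0.07, 0.027]
```

Joint 6 is near its lower limit because the arm is folded. Reaching further out relieves it, so I go to a pre-pose only 40 mm back.

```bash
python3 - <<'E'
from h import *
from cell import r
s=r.state()
P,Rt=target(.0542,-.0521,-.0117,.0104,0,(.580,.1925,.2943),.127)
go(s,P-.04*lens_pose(.127)[:,0],Rt);go(s,P,Rt)
E
```

```text
dp [6.82, -10.95, 1.74] turn [-0.003, 0.07, 0.027]
dp [10.81, -10.89, 1.51] turn [-0.003, 0.07, 0.027]
```

Emit:
play_rows([
  {"gripper": 2.5, "dp": [2.5, -2, 0.5], "turn": [0, 0, 0]},
  {"gripper": 2.5, "dp": [5, -4, 1], "turn": [0, 0, 0]},
  {"gripper": 2.5, "dp": [6.8, -7, 1.5], "turn": [0, 0, 0]},
  {"gripper": 2.5, "dp": [6.8, -9, 1.7], "turn": [0, 0, 0]},
  {"gripper": 2.5, "dp": [6.8, -10, 1.7], "turn": [0, 0.01, 0]},
  {"gripper": 2.5, "dp": [6.8, -10, 1.7], "turn": [0, 0.01, 0]},
  {"gripper": 2.5, "dp": [6.8, -10, 1.7], "turn": [0, 0.01, 0]},
])

```text
time: 13.85
ee_pos: [0.5212, 0.1738, 0.207]
eef_rot: [[0.911, 0.143, 0.388], [0.134, -0.99, 0.052], [0.391, 0.005, -0.92]]
force: [-0.4, -1.1, -2.4]
opening: 0.351
gripper_force: 79.5
```

```bash
python3 - <<'E'
from h import *
from cell import r
s=r.state();print(s["time"],s["ee_pos"],s["gripper_force"],s["joint_positions"])
P,Rt=target(.0542,-.0521,-.0117,.0104,0,(.580,.1925,.2943),.127)
go(s,P-.02*lens_pose(.127)[:,0],Rt);go(s,P,Rt)
E
```

```text
13.85 [0.52118042 0.17381435 0.20702933] 79.51661109924316 [-0.67867825  0.54049339  0.36210348  2.04832994 -0.39951036  0.20601514
 -1.45066369]
dp [1.92, -1.13, -0.03] turn [-0.003, 0.06, 0.028]
dp [3.92, -1.1, -0.13] turn [-0.003, 0.06, 0.028]
```

Emit:
play_rows([
  {"gripper": 2.5, "dp": [1, -0.6, 0], "turn": [0, 0.03, 0.014]},
  {"gripper": 2.5, "dp": [2.4, -1.1, -0.1], "turn": [0, 0.06, 0.028]},
  {"gripper": 2.5, "dp": [2.9, -1.1, -0.1], "turn": [0, 0.06, 0.028]},
  {"gripper": 2.5, "dp": [2.9, -1.1, -0.1], "turn": [0, 0.06, 0.028]},
  {"gripper": 2.5, "dp": [2.9, -1.1, -0.1], "turn": [0, 0.06, 0.028]},
])

```text
time: 14.35
ee_pos: [0.5458, 0.1887, 0.2197]
eef_rot: [[0.889, 0.118, 0.442], [0.102, -0.993, 0.06], [0.446, -0.008, -0.895]]
force: [-0.5, 0.1, -2.1]
opening: 0.349
gripper_force: 79.5
```

```bash
python3 - <<'E'
from h import *
from cell import r
S=r.get_image("scene");T=r.get_image("top");W=r.get_image("wrist");pickle.dump((S,T,W),open("f.pkl","wb"))
s=r.state();print(s["time"],s["ee_pos"],s["gripper_force"],s["joint_positions"])
P,Rt=target(.0542,-.0521,-.0117,.0104,0,(.580,.1925,.2943),.127);go(s,P,Rt)
p=np.array(s["ee_pos"]);R=np.array(s["eef_rot"]);m=p+R@[.0542,0,-.0521];x=R@[1,.01,.012]
l=np.array([.6693,.2039,.3378]);lx=lens_pose(.127)[:,0]
Z=5
def crop(c,u,v):
    im=cv2.resize(c["img"][v:v+60,u:u+80,::-1],None,fx=Z,fy=Z,interpolation=cv2.INTER_CUBIC)
    q=lambda X:tuple(int(t) for t in (proj(c,X)[0]-[u,v]+.5)*Z)
    for X,col in((m,(0,0,255)),(m-.096*x,(0,0,255)),(l,(255,0,0)),(l-.1*lx,(0,255,0)),(l+.085*lx,(255,0,0))):cv2.circle(im,q(X),4,col,1)
    return im
def crop2(c,X):
    u,v=(proj(c,X)[0]).astype(int);return crop(c,u-40,v-30)
w=cv2.resize(W["img"][:,:,::-1],(400,300))
cv2.imwrite("pics/f.png",np.vstack([np.hstack([crop2(S,l-.05*lx),crop2(T,l-.05*lx)]),np.hstack([w,np.zeros_like(w)])]))
print(proj(W,l),proj(W,m),proj(W,l+.02*lx))
E
```

```text
14.5 [0.54572344 0.18880635 0.21973932] 79.47698950767517 [-0.71341945  0.54942254  0.38966743  2.01189307 -0.41666808  0.18014382
 -1.48220778]
dp [0.99, 0.0, 0.07] turn [-0.003, -0.001, -0.001]
[[ 271.91865688 -195.42676482]] [[276.80207746 172.68130809]] [[ 270.84259375 -280.89155749]]
```

View pics/f.png

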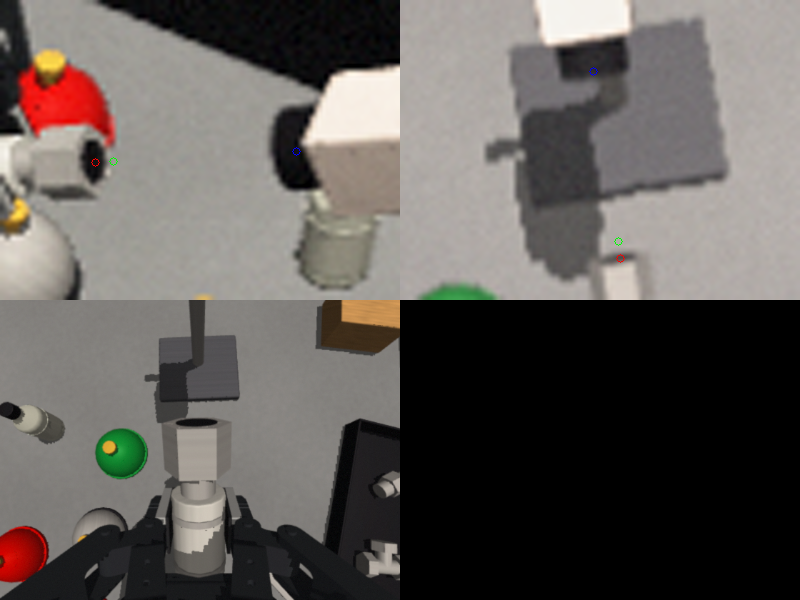

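The overlay matches. The red mark sits on the nut's mouth (scene crop (95,160)) and the blue mark is within about 3 mm of the barrel front, which is slightly nearer than modelled. Last nudge: 0.7 cm forward, 0.1 cm up.

Emit:
play_rows([
  {"gripper": 2.5, "dp": [0.4, 0, -0.1], "turn": [0, 0, 0]},
  {"gripper": 2.5, "dp": [0.7, 0, -0.1], "turn": [0, 0, 0]},
  {"gripper": 2.5, "dp": [0.7, 0, -0.1], "turn": [0, 0, 0]},
  {"gripper": 2.5, "dp": [0.7, 0, -0.1], "turn": [0, 0, 0]},
  {"gripper": 2.5, "dp": [0.7, 0, -0.1], "turn": [0, 0, 0]},
  {"gripper": 2.5, "dp": [0.7, 0, -0.1], "turn": [0, 0, 0]},
  {"gripper": 2.5, "dp": [0.7, 0, -0.1], "turn": [0, 0, 0]},
  {"gripper": 2.5, "dp": [0.7, 0, -0.1], "turn": [0, 0, 0]},
])

```text
time: 15.3
ee_pos: [0.5516, 0.1896, 0.2238]
eef_rot: [[0.889, 0.118, 0.442], [0.102, -0.993, 0.06], [0.446, -0.008, -0.895]]
force: [-0.1, -0.1, -1.7]
opening: 0.352
gripper_force: 79.5
```

```bash
python3 - <<'E'
from h import *
from cell import r
s=r.state();P,Rt=target(.0542,-.0521,-.0117,.0104,0,(.580,.1925,.2943),.127);go(s,P,Rt)
print(s["gripper_force"],np.abs(s["joint_vel"]).max());print(r.sign_off())
E
```

```text
dp [0.27, 0.02, 0.17] turn [-0.003, -0.001, -0.001]
79.47726845741272 0.0018051789883004265
the job is handed in; nothing more can be done
None
```

I rang the bell to its stop and handed the job in at about 15 s with the long fitting held still in front of the lens, within a few millimetres of the view point by my own camera measurements; `sign_off` gave no verdict.

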